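Fetch the peeler from its lidded compartment

ROBOT

A 7-joint arm with a two-finger parallel gripper is mounted at the origin on a cart in front of the work surface, level with it; the furniture and walls round the work are solid. World frame = base frame: x ahead of the robot, y to its left, z up, the work surface at z = 0. Lengths are in m, angles in rad, forces in N, time in s.
With the tool pointing down it reaches from about 0.4 to 0.875 m from the base axis. Payload 6.5 kg.
Tool frame: the origin (TCP) lies at the centre of the arm's flange, where the gripper is bolted on; the fingertips stand 166 mm ahead of it and the grasp point (between the pads) lies 147 mm ahead of it; z points along the fingers, y is the line along which they close (so a half turn about z gives the same grasp; the last joint's range is limited). The gripper opens to 88 mm and grips with 3 to 60 N. Pads are 18 mm wide; open, the fingers measure 123 mm over their backs; the gripper's body (75 mm by 187 mm) begins 45 mm behind the grasp point.
Start: joints at [-1.397, 0.536, -0.004, 1.538, 0.003, 1.067, -0.071], TCP at [0.154, 0.631, 0.405] pointing down, gripper open.
Joint ranges: [-2.7, 2.7], [-0.37, 2.16], [-1.27, 1.26], [0.24, 2.4], [-1.31, 4.45], [0.19, 1.91], [-2.76, 2.76]. Speed limits (rad/s): [2.39, 2.39, 3.14, 3.14, 3.14, 3.14, 3.14].

INTERFACE

Orientations are given as a unit quaternion [x, y, z, w].
In Python, from station import robot gives the robot as it stands.
- The arm moves only by the tool move_arm, never from a script. Its argument "targets" is a list of rows, each a list of 6 numbers: the shift along the world's x, y, z in mm, then the turn, a rotation vector about the world's x, y, z in rad. In form: [[tx, ty, tz, wx, wy, wz], ...]. A call has 1 to 12 rows; each row is the pose to reach, as a shift and turn from the pose commanded when the call began; what a row does not reach only later rows make up. A row lasts 1/8 s, in which the tool goes at most 62.5 mm and 10.7 degrees, less where a joint would pass 70% of its speed; a pose out of reach is approached as far as the arm can. A call with a gripper value outside its range is refused whole. "jaw" is the finger opening in mm, from 0 to 88.1, set as the call begins (left out, the last holds). The fingers move at their own pace and stop on an object; the grip force is fixed at half the most. Time passes only in rows, so rows that repeat a pose let the fingers close. It gives the time, the measured TCP pose, the force, the opening and the grip force at its end, in the units of the state.
- robot.state(): the state, without advancing time (a new reading comes with each control period).
- robot.snapshot(name): name is "side" or "top" or "wrist"; returns a dict with "color" (384x512x3 uint8, red, green, blue), "K" (3x3 intrinsics, pixels), "k1" (the pictures are not rectified: a ray, as slopes to the right and down, at radius r is drawn at 1 + k1 r^2 times it, then the intrinsics apply), "world_to_cam" (4x4, takes a point from world to camera coordinates); the wrist camera has in their place "tool_from_camera" (4x4, takes a point from camera to tool coordinates, whose origin is the TCP and whose axes are the flange's). Camera axes: x right, y down, z forward; pixel columns grow to the right and rows downward; lengths in m; the calibration is good to about 2 mm. A picture is of the moment at which its call begins: read the wrist's pose just before it. There is no depth.
- robot.finish_job(): hands the job in; it is judged then, once.
The state is a dict: "clock": time; "q": joint angles; "dq": joint speeds; "effort": joint torques, N m; "eef_pos": TCP position; "orientation": TCP orientation; "contact_force": force on the tool from outside, world axes, zero at the start; "torque": the same for the moment, N m; "width": opening from 0.0 (shut) to 1.0 (fully open); "grasp_force": force on a finger pad.
Only numpy, scipy, OpenCV 4.12 (cv2) and the standard library are available. Lean on these libraries where they do the work, as an engineer would, in place of code of your own. Each camera call takes 0.05 s, during which the arm holds its last target. There are 200 camera calls.

TASK

The potatoes are waiting to be peeled. In the wooden utensil box, open only the clear-lidded compartment that holds the white peeler, swinging its lid back past upright so that it stays open by itself; take the peeler out and lay it flat on the middle of the chopping board. Leave the other two lids shut and the other things where they stand, and put the peeler down rather than drop it.

Things in the scene. Friction and masses are not known exactly. Their poses are not given: they have to be found in the camera images.
- utensil_box: fixed light-wood box, 208 (x) x 324 (y) mm, rim 42 mm high, walls and floor 6 mm. Origin: centre of its underside; x points away from its front (the side with the tabs), z up. Three compartments in a row, centred at y = +106 (left), 0 (middle), -106 mm (right), each 196 (x) x 100 (y) mm inside, lined with grey felt; each has its own clear lid, top at z = 48.5 mm while shut
- lid_left (a joint): left (box y = +106 mm) lid, rad: 0 shut, 1.57 upright, 1.95 leaning back on its stop. Wood-framed clear lid, 102 mm wide, 208 mm long without its tab, 140 g, no latch, slight damping; hinge axis along the box's y on its rear rim at box x = +104, z = 42 mm. Let go before upright it falls shut, beyond upright it falls back on the stop
- lid_middle (a joint): middle (box y = 0) lid, rad: 0 shut, 1.57 upright, 1.95 leaning back on its stop. Wood-framed clear lid, 102 mm wide, 208 mm long without its tab, 140 g, no latch, slight damping; hinge axis along the box's y on its rear rim at box x = +104, z = 42 mm. Let go before upright it falls shut, beyond upright it falls back on the stop
- lid_right (a joint): right (box y = -106 mm) lid, rad: 0 shut, 1.57 upright, 1.95 leaning back on its stop. Wood-framed clear lid, 102 mm wide, 208 mm long without its tab, 140 g, no latch, slight damping; hinge axis along the box's y on its rear rim at box x = +104, z = 42 mm. Let go before upright it falls shut, beyond upright it falls back on the stop
- lid_left_tab (a point): centre of the pull tab of the left lid (tab 34 mm wide along the row, sticking out 25 mm beyond the box's front face, 6 mm thick; its underside is 42.5 mm above the worktop while shut, with free space below it)
- lid_middle_tab (a point): centre of the pull tab of the middle lid (tab 34 mm wide along the row, sticking out 25 mm beyond the box's front face, 6 mm thick; its underside is 42.5 mm above the worktop while shut, with free space below it)
- lid_right_tab (a point): centre of the pull tab of the right lid (tab 34 mm wide along the row, sticking out 25 mm beyond the box's front face, 6 mm thick; its underside is 42.5 mm above the worktop while shut, with free space below it)
- peeler_mid (a point): centre of the vegetable peeler, white handle with a steel blade end, 170 (its x) x 25 (y) x 18 (z) mm, 80 g, lying flat; the point is half-way up; it lies roughly along the box's x in one of the compartments, which one varies
- opener_mid (a point): centre of the bottle opener, black handle with a steel head, 174 (x) x 41 (y) x 20 (z) mm, lying in another compartment; to be left there
- teaspoon_mid (a point): centre of the steel teaspoon, 130 (x) x 26 (y) x 11 (z) mm, lying in the third compartment; to be left there
- board_top (a point): centre of the top face of the fixed wooden chopping board, 250 (x) x 190 (y) x 16 mm, lying flat on the worktop to the right of the box; z up
- potato_bowl: white bowl with potatoes, 170 mm across, about 110 mm high; origin: centre of its underside
- mug: cream mug, 78 x 113 mm with its handle, 100 mm high; origin: centre of its underside
- pepper_mill: dark wooden pepper mill, 58 mm across, 170 mm high; origin: centre of its underside

How it is judged:
By the outcome, as a careful person would: the job done as asked, in the order asked, and still so for the second after the job is handed in, with the robot touching nothing.
It also fails if it takes over 58 s, if anything falls off the work surface, if the arm or the gripper's body presses on something with over 40 N, if the wrist force passes 120 N, or if a joint passes its speed limit or range.

## Working session

There is one attempt and no reset: what is moved stays moved. The work goes in short steps, Python scripts to look and compute and a tool call to move; the robot and the scene stay as the last step left them, time stands still between calls to the robot, and variables do not carry over. Pictures are saved under pics/ and viewed, at most 10 in all, crops included, and the job is handed in when it is done.

Besides the shell and the picture viewer there is one more tool, called as name(argument=value, ...) on one line, values as JSON. move_arm: Moves the arm, as the interface text tells. Its arguments: {"type":"object","properties":{"targets":{"type":"array","items":{"type":"array","items":{"type":"number"}}},"jaw":{"type":"number"}},"required":["targets"]}

```bash
mkdir -p pics; ls; cat > h.py <<'E'
import numpy as np, cv2
from scipy.spatial.transform import Rotation as R
from station import robot
def snap(n):
    st=robot.state(); s=robot.snapshot(n)
    if n=="wrist":
        T=np.eye(4);T[:3,:3]=R.from_quat(st["orientation"]).as_matrix();T[:3,3]=st["eef_pos"]
        s["c2w"]=T@np.array(s["tool_from_camera"])
    else: s["c2w"]=np.linalg.inv(np.array(s["world_to_cam"]))
    return s
def save(s,f): cv2.imwrite("pics/"+f,cv2.cvtColor(s["color"],cv2.COLOR_RGB2BGR))
def ray(s,u,v):
    K=np.array(s["K"]);x=(u-K[0,2])/K[0,0];y=(v-K[1,2])/K[1,1]
    rd=np.hypot(x,y);r=rd
    for _ in range(30): r=rd/(1+s["k1"]*r*r)
    f=r/rd if rd>0 else 1
    return s["c2w"][:3,3],s["c2w"][:3,:3]@np.array([x*f,y*f,1])
def onz(s,u,v,z):
    o,d=ray(s,u,v);return o+d*(z-o[2])/d[2]
def proj(s,p):
    K=np.array(s["K"]);c=np.linalg.inv(s["c2w"])@np.append(p,1);a=c[:2]/c[2];a=a*(1+s["k1"]*(a@a))
    return K[0,0]*a[0]+K[0,2],K[1,1]*a[1]+K[1,2]
E
python3 - <<'E'
from h import *
import pickle
for n in("top","side"):
    s=snap(n);save(s,n+"0.png");pickle.dump(s,open(n+".pkl","wb"));print(n,np.round(s["c2w"],3).tolist(),np.round(s["K"],1).tolist(),s["k1"])
print(robot.state())
E
```

```text
pics
top [[-0.017, -0.99, 0.14, 0.455], [-1.0, 0.018, 0.002, 0.078], [-0.004, -0.14, -0.99, 1.224], [0.0, 0.0, 0.0, 1.0]] [[394.3, 0.0, 253.0], [0.0, 394.3, 194.5], [0.0, 0.0, 1.0]] -0.034860291579279244
side [[0.21, 0.652, -0.728, 1.653], [0.978, -0.146, 0.152, -0.17], [-0.007, -0.744, -0.669, 1.029], [0.0, 0.0, 0.0, 1.0]] [[437.4, 0.0, 258.6], [0.0, 437.4, 187.0], [0.0, 0.0, 1.0]] -0.029926276289895266
{'clock': 0.1, 'q': array([-1.39722073,  0.53709806, -0.00440191,  1.53872124,  0.0026301 ,
        1.06728325, -0.07121441]), 'dq': array([ 0.00120208,  0.00119657, -0.00010226, -0.00362664, -0.00062272,
        0.00187206, -0.00120687]), 'effort': array([ 2.21748094e-03, -5.72078419e+01,  9.93815325e-01, -2.52233452e+01,
       -5.60841174e-02,  1.34272483e-02,  3.86669956e-05]), 'eef_pos': array([0.15431543, 0.63113321, 0.40394259]), 'orientation': array([ 1.19580833e-01,  9.92824183e-01, -7.52430690e-04, -1.18258025e-05]), 'contact_force': array([-0.25377626,  0.68675251,  0.24624654]), 'torque': array([-0.02443248,  0.00186667, -0.00586523]), 'grasp_force': 0.0, 'width': 1.000144516498455}
```

View pics/top0.png

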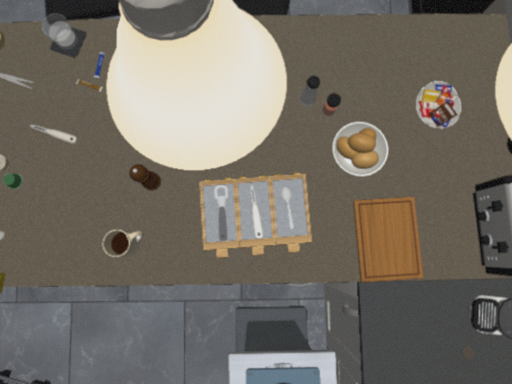

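View pics/side0.png

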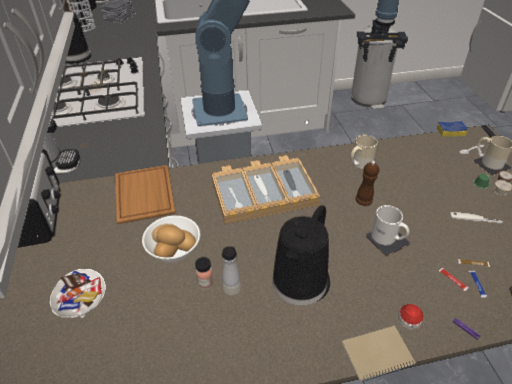

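The top view shows the box at (255,212) with tabs at about (222,252), (258,250) and (293,247). The white peeler is in the middle compartment, about (255,212), the black opener is on the left and the spoon on the right. The board is at (389,239). Next I refine these positions.

```bash
python3 - <<'E'
from h import *
import pickle
s=pickle.load(open("top.pkl","rb"))
c=s["color"][165:285,190:350]
cv2.imwrite("pics/crop.png",cv2.cvtColor(cv2.resize(c,None,fx=5,fy=5,interpolation=cv2.INTER_CUBIC),cv2.COLOR_RGB2BGR))
hsv=cv2.cvtColor(s["color"],cv2.COLOR_RGB2HSV)
print(hsv[240,390],hsv[246,230],hsv[251,222])
m=cv2.inRange(hsv,(5,90,80),(25,255,255))
n,l,st,ce=cv2.connectedComponentsWithStats(m)
for i in range(1,n):
    if st[i,4]>150:
        cn=cv2.findContours((l==i).astype(np.uint8),0,2)[0][0]; r=cv2.minAreaRect(cn);b=cv2.boxPoints(r)
        z=.016 if r[0][0]>350 else .045
        print(st[i],r,[np.round(onz(s,*p,z),4).tolist() for p in b],onz(s,*r[0],z))
w=cv2.inRange(hsv[180:245,238:272],(0,0,185),(179,60,255));
ys,xs=np.nonzero(w);print(len(xs))
cn=np.c_[xs+238,ys+180].astype(np.float32);print(cv2.minAreaRect(cn))
for p in [(222,252),(258,250),(293,247)]: print(onz(s,*p,.0455))
E
```

```text
[ 15 154 156] [ 17 105 191] [ 17 111 190]
[421  89  24  20 228] ((433.2353515625, 98.05883026123047), (22.313274383544922, 16.97749137878418), 14.03624439239502) [[0.9115, -0.4632, 0.016], [0.9673, -0.4815, 0.016], [0.9481, -0.5509, 0.016], [0.8925, -0.5322, 0.016]] [ 0.92970851 -0.50690425  0.016     ]
[ 337  128   41   40 1099] ((359.3786315917969, 150.1509246826172), (36.917503356933594, 40.20270919799805), 70.82099914550781) [[0.7971, -0.1795, 0.016], [0.8385, -0.3027, 0.016], [0.7245, -0.3339, 0.016], [0.6843, -0.2121, 0.016]] [ 0.76062686 -0.25686971  0.016     ]
[ 199  172  113   86 2217] ((254.9088134765625, 214.67825317382812), (79.35832977294922, 108.95046997070312), 85.48600769042969) [[0.6708, 0.2485, 0.045], [0.6914, -0.0824, 0.045], [0.4524, -0.0924, 0.045], [0.4328, 0.2295, 0.045]] [0.56025824 0.07583415 0.045     ]
[ 353  197   71   85 5164] ((387.8944091796875, 238.89102172851562), (84.33268737792969, 63.237667083740234), 84.5596694946289) [[0.6032, -0.2264, 0.016], [0.6184, -0.4239, 0.016], [0.3619, -0.4299, 0.016], [0.3484, -0.2377, 0.016]] [ 0.48127199 -0.32904859  0.016     ]
224
((255.43997192382812, 211.5800018310547), (51.901641845703125, 7.49533224105835), 81.8698959350586)
[0.45108342 0.17524694 0.0455    ]
[0.45515147 0.06855787 0.0455    ]
[ 0.46212068 -0.03533481  0.0455    ]
```

View pics/crop.png

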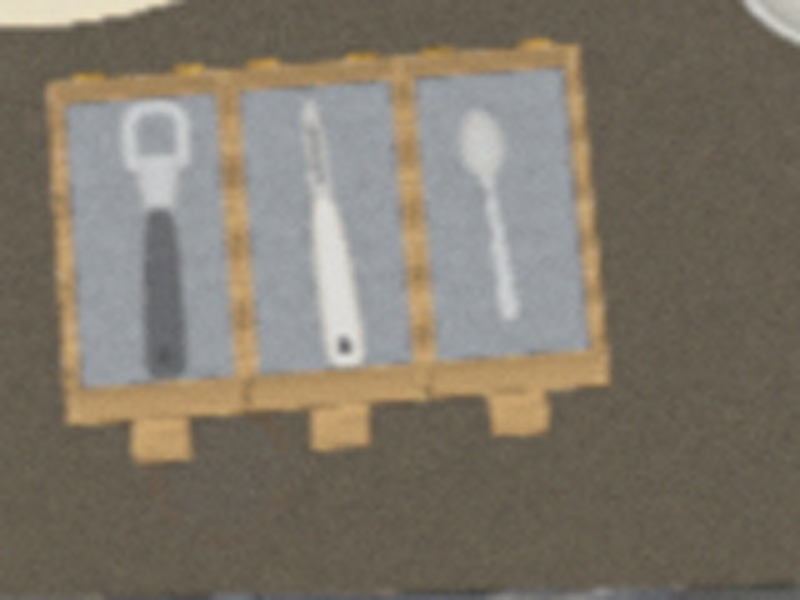

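The crop shows the middle tab centred at (340,427), which is full-image (258,250.4) and world (0.454, 0.069). The row of tabs gives a box yaw of about +0.045. The peeler runs from (310,105) to (347,360). I move above the tab, then check with the wrist camera.

move_arm(targets=[[298, -562, -45, 0, 0, 0.285], [298, -562, -45, 0, 0, 0.285], [298, -562, -45, 0, 0, 0.285], [298, -562, -45, 0, 0, 0.285], [298, -562, -45, 0, 0, 0.285], [298, -562, -45, 0, 0, 0.285], [298, -562, -45, 0, 0, 0.285], [298, -562, -45, 0, 0, 0.285], [298, -562, -45, 0, 0, 0.285], [298, -562, -45, 0, 0, 0.285], [298, -562, -45, 0, 0, 0.285], [298, -562, -45, 0, 0, 0.285]], jaw=70)

```text
clock: 1.6
eef_pos: [0.4523, 0.0692, 0.3595]
orientation: [-0.022, 1.0, 0.0, -0.0]
contact_force: [-0.4, 0.7, -1.5]
width: 0.792
grasp_force: 0.0
```

```bash
python3 - <<'E'
from h import *
import pickle
s=snap("wrist");save(s,"w1.png");pickle.dump(s,open("w1.pkl","wb"))
st=robot.state();print(st["clock"],st["eef_pos"],R.from_quat(st["orientation"]).as_matrix().round(3).tolist(),st["q"].round(2))
for p in [(.454,.0686,.0455)]: print(proj(s,p))
E
```

```text
1.65 [0.45194243 0.07039219 0.35952799] [[-0.999, -0.046, -0.001], [-0.046, 0.999, 0.0], [0.001, 0.0, -1.0]] [-0.42  0.28  0.19  2.08 -0.07  0.79  1.44]
(np.float64(254.7646404689237), np.float64(171.81097057765757))
```

View pics/w1.png

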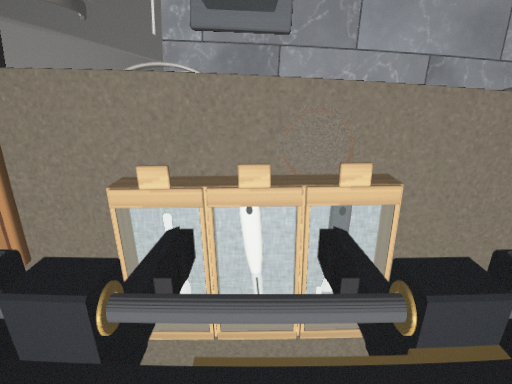

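The wrist view shows the middle tab at columns 238–270, rows 165–187. The left tab is at about (355,175), the right tab at about (153,177), and the peeler handle at about (251,235). I now compute their positions.

```bash
python3 - <<'E'
from h import *
import pickle
s=pickle.load(open("w1.pkl","rb"))
g=cv2.cvtColor(s["color"],cv2.COLOR_RGB2HSV)
m=cv2.inRange(g,(8,70,140),(25,255,255))
print(''.join(chr(10)+str(r)+' '+str(np.nonzero(m[r,220:290])[0][[0,-1]]+220 if m[r,220:290].any() else '') for r in range(160,200,3)))
for n,p in dict(tabTL=(238,165),tabTR=(270,165),tabBL=(239,187),tabBR=(271,187),L=(356,175),Rr=(153,177),lidL=(110,188),lidR=(402,183)).items(): print(n,onz(s,*p,.0485).round(4))
for n,p in dict(hBL=(241,208),hBR=(262,208),tip=(258,292)).items(): print(n,onz(s,*p,.018).round(4))
t=pickle.load(open("top.pkl","rb"))
print([onz(t,190.4+u/5,165.4+v/5,.016).round(4) for u,v in[(347,362),(310,102)]])
E
```

```text
160 
163 
166 [237 270]
169 [237 270]
172 [237 270]
175 [238 270]
178 [238 270]
181 [238 270]
184 [238 270]
187 [238 289]
190 [220 289]
193 [220 289]
196 [220 289]
199 [220 289]
tabTL [0.4467 0.0512 0.0485]
tabTR [0.4453 0.0838 0.0485]
tabBL [0.4703 0.0528 0.0485]
tabBR [0.4689 0.0862 0.0485]
L [0.4519 0.1735 0.0485]
Rr [ 0.4633 -0.0368  0.0485]
lidL [ 0.4775 -0.0837  0.0485]
lidR [0.4583 0.2239 0.0485]
hBL [0.5067 0.0545 0.018 ]
hBR [0.5056 0.0793 0.018 ]
tip [0.6258 0.0802 0.018 ]
[array([0.4919, 0.0621, 0.016 ]), array([0.6529, 0.082 , 0.016 ])]
```

move_arm(targets=[[4, 0, -60, 0, 0, 0.005], [4, 0, -120, 0, 0, 0.005], [4, 0, -157, 0, 0, 0.005], [4, 0, -157, 0, 0, 0.005], [4, 0, -157, 0, 0, 0.005]])

```text
clock: 2.28
eef_pos: [0.4567, 0.0706, 0.2039]
orientation: [-0.026, 1.0, 0.0, 0.001]
contact_force: [0.1, 0.2, -0.3]
width: 0.793
grasp_force: 0.0
```

move_arm(targets=[[0, 0, 0, 0, 0, 0], [0, 0, 0, 0, 0, 0], [0, 0, 0, 0, 0, 0], [0, 0, 0, 0, 0, 0], [0, 0, 0, 0, 0, 0]], jaw=20)

```text
clock: 2.9
eef_pos: [0.4569, 0.0676, 0.2031]
orientation: [-0.024, 1.0, -0.001, 0.001]
contact_force: [-0.3, -4.2, 5.1]
width: 0.38
grasp_force: 30.0
```

```bash
python3 - <<'E'
import numpy as np
r=.2205;a0=.016
def f(th):
    ph=.6*th/1.8;P=r*1e3*np.array([-np.cos(th+a0),np.sin(th+a0)]);d=np.array([np.sin(ph),-np.cos(ph)])
    return P-157*d,ph
t0,_=f(0)
for base in(0,1.0):
    b,pb=f(base)
    for th in np.arange(base+.1,base+1.01,.1):
        if th>1.81:break
        t,p=f(th);dx,dz=t-b;print(round(th,2),[round(dx),round(dx*.05),round(dz),round(.05*(p-pb),3),round(pb-p,3),0])
E
```

```text
0.1 [-4, 0, 22, np.float64(0.002), np.float64(-0.033), 0]
0.2 [-5, 0, 43, np.float64(0.003), np.float64(-0.067), 0]
0.3 [-5, 0, 64, np.float64(0.005), np.float64(-0.1), 0]
0.4 [-2, 0, 84, np.float64(0.007), np.float64(-0.133), 0]
0.5 [3, 0, 103, np.float64(0.008), np.float64(-0.167), 0]
0.6 [9, 0, 121, np.float64(0.01), np.float64(-0.2), 0]
0.7 [18, 1, 137, np.float64(0.012), np.float64(-0.233), 0]
0.8 [28, 1, 152, np.float64(0.013), np.float64(-0.267), 0]
0.9 [40, 2, 164, np.float64(0.015), np.float64(-0.3), 0]
1.0 [53, 3, 175, np.float64(0.017), np.float64(-0.333), 0]
1.1 [14, 1, 9, np.float64(0.002), np.float64(-0.033), 0]
1.2 [30, 1, 16, np.float64(0.003), np.float64(-0.067), 0]
1.3 [46, 2, 20, np.float64(0.005), np.float64(-0.1), 0]
1.4 [63, 3, 22, np.float64(0.007), np.float64(-0.133), 0]
1.5 [80, 4, 22, np.float64(0.008), np.float64(-0.167), 0]
1.6 [98, 5, 20, np.float64(0.01), np.float64(-0.2), 0]
1.7 [115, 6, 15, np.float64(0.012), np.float64(-0.233), 0]
1.8 [132, 7, 8, np.float64(0.013), np.float64(-0.267), 0]
```

Starting gently to check forces.

move_arm(targets=[[-2, 0, 11, 0.001, -0.017, 0], [-4, 0, 22, 0.002, -0.033, 0], [-5, 0, 33, 0.002, -0.05, 0], [-5, 0, 43, 0.003, -0.067, 0], [-5, 0, 64, 0.005, -0.1, 0], [-2, 0, 84, 0.007, -0.133, 0], [-2, 0, 84, 0.007, -0.133, 0]])

```text
clock: 3.78
eef_pos: [0.4537, 0.0675, 0.2873]
orientation: [-0.024, 0.998, 0.001, 0.066]
contact_force: [-1.5, -6.0, -0.9]
width: 0.38
grasp_force: 33.7
```

move_arm(targets=[[5, 0, 19, 0.001, -0.034, 0], [11, 0, 37, 0.003, -0.067, 0], [20, 1, 53, 0.005, -0.1, 0], [30, 1, 68, 0.006, -0.134, 0], [42, 2, 80, 0.008, -0.167, 0], [55, 3, 91, 0.01, -0.2, 0], [69, 4, 100, 0.012, -0.233, 0], [85, 4, 107, 0.013, -0.267, 0], [101, 5, 111, 0.015, -0.3, 0], [118, 6, 113, 0.017, -0.333, 0], [118, 6, 113, 0.017, -0.333, 0]])

```text
clock: 5.15
eef_pos: [0.574, 0.0747, 0.4007]
orientation: [-0.024, 0.972, 0.006, 0.233]
contact_force: [-0.2, -4.8, 0.3]
width: 0.379
grasp_force: 30.0
```

move_arm(targets=[[17, 1, 0, 0.001, -0.034, 0], [35, 2, -2, 0.003, -0.067, 0], [52, 3, -7, 0.005, -0.1, 0], [69, 4, -14, 0.006, -0.134, 0], [69, 4, -14, 0.006, -0.134, 0], [69, 4, -14, 0.006, -0.134, 0]])

```text
clock: 5.9
eef_pos: [0.6422, 0.0788, 0.3867]
orientation: [-0.024, 0.955, 0.007, 0.297]
contact_force: [1.1, -4.8, 1.7]
width: 0.379
grasp_force: 30.0
```

```bash
python3 - <<'E'
from h import *
s=snap("side");save(s,"s2.png")
E
```

```text
(no output)
```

View pics/s2.png

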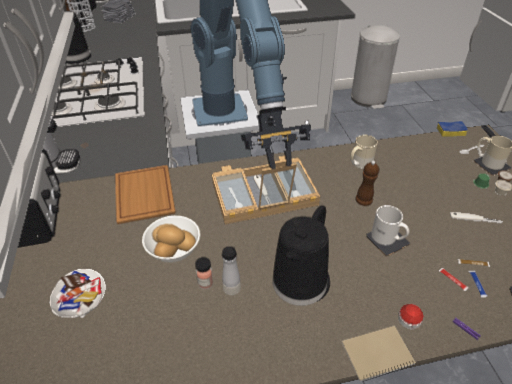

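The side view shows the middle lid upright at about (278,190), held by the gripper, with the other two lids shut. I release it and back off along the tool axis.

move_arm(targets=[[0, 0, 0, 0, 0, 0], [0, 0, 0, 0, 0, 0], [0, 0, 0, 0, 0, 0], [0, 0, 0, 0, 0, 0], [-10, 0, 14, 0, 0, 0], [-35, -1, 40, 0, 0, 0], [-70, -3, 60, 0, 0, 0], [-100, -5, 60, 0, 0, 0]], jaw=70)

```text
clock: 6.95
eef_pos: [0.5404, 0.0741, 0.4482]
orientation: [-0.024, 0.954, 0.008, 0.298]
contact_force: [-0.4, -0.0, 0.4]
width: 0.792
grasp_force: 0.0
```

move_arm(targets=[[0, 0, 0, -0.008, 0.15, 0], [0, 0, 0, -0.015, 0.3, 0], [0, 0, 0, -0.023, 0.45, 0], [0, 0, 0, -0.03, 0.6, 0], [0, 0, 0, -0.03, 0.6, 0], [0, 0, 0, -0.03, 0.6, 0]])

```text
clock: 7.7
eef_pos: [0.5411, 0.0743, 0.446]
orientation: [-0.025, 1.0, 0.0, 0.002]
contact_force: [-0.8, -0.6, 0.1]
width: 0.793
grasp_force: 0.0
```

```bash
python3 - <<'E'
from h import *
import pickle
s=snap("wrist");save(s,"w3.png");pickle.dump(s,open("w3.pkl","wb"))
st=robot.state();print(st["clock"],st["eef_pos"],R.from_quat(st["orientation"]).as_matrix().round(3).tolist(),st["q"].round(2))
E
```

```text
7.75 [0.54095675 0.07427875 0.44601677] [[-0.999, -0.05, 0.003], [-0.05, 0.999, 0.0], [-0.003, 0.0, -1.0]] [-0.47  0.32  0.31  1.79 -0.11  1.05  1.51]
```

View pics/w3.png

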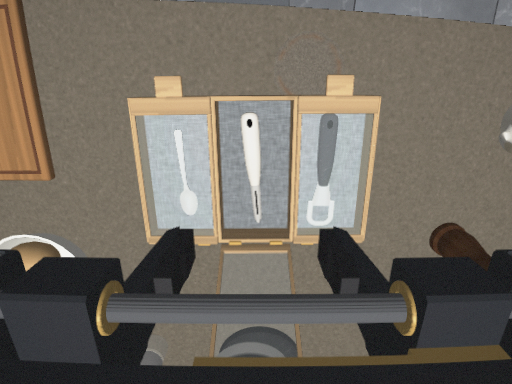

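The middle lid now leans back at (258,300) and stays there, and the neighbouring lids are shut. The peeler runs from (249,113) to (258,222). I measure its axis.

```bash
python3 - <<'E'
from h import *
import pickle
s=pickle.load(open("w3.pkl","rb"))
g=cv2.cvtColor(s["color"],cv2.COLOR_RGB2HSV)
m=cv2.inRange(g[105:190,225:285],(0,0,165),(179,255,255))
n,l,st,ce=cv2.connectedComponentsWithStats(m);i=1+np.argmax(st[1:,4]);print(st[i])
cn=cv2.findContours((l==i).astype(np.uint8),0,2)[0][0].astype(np.float32)+[225,105]
r=cv2.minAreaRect(cn.astype(np.float32));print(r)
W=np.array([onz(s,*p,.017)[:2] for p in cn.reshape(-1,2)])
vx,vy,x,y=cv2.fitLine(W.astype(np.float32),1,0,.01,.01).ravel();print("yaw",np.arctan(vy/vx),x,y,W.min(0),W.max(0))
print(onz(s,249.5,113,.02),onz(s,258,222,.012),onz(s,215,170,.045),onz(s,295,170,.045))
# widths per row
for v in (115,125,135,145,155,165,175,185):
    xs=np.nonzero(m[v-105])[0]+225; print(v,onz(s,xs.min(),v,.017).round(4),onz(s,xs.max()+1,v,.017).round(4))
E
```

```text
[  15    8   21   77 1151]
((250.0, 151.0), (76.0, 20.0), 90.0)
yaw -0.0339924 0.5027696 0.07252489 [0.49382354 0.0510547 ] [0.6032294  0.08283831]
[0.49388971 0.06372018 0.02      ] [0.65860076 0.08400822 0.012     ] [0.56891466 0.02111789 0.045     ] [0.56345128 0.12853877 0.045     ]
115 [0.4973 0.0536 0.017 ] [0.4963 0.074  0.017 ]
125 [0.5119 0.0321 0.017 ] [0.5081 0.1063 0.017 ]
135 [0.5245 0.0546 0.017 ] [0.5228 0.0893 0.017 ]
145 [0.5391 0.0439 0.017 ] [0.5373 0.0803 0.017 ]
155 [0.553  0.0528 0.017 ] [0.5505 0.1024 0.017 ]
165 [0.5673 0.0604 0.017 ] [0.5661 0.0834 0.017 ]
175 [0.582  0.0654 0.017 ] [0.581  0.0842 0.017 ]
185 [0.5971 0.0689 0.017 ] [0.5964 0.0836 0.017 ]
```

move_arm(targets=[[25, -2, -60, 0, 0, 0.07], [25, -2, -120, 0, 0, 0.07], [25, -2, -180, 0, 0, 0.07], [25, -2, -220, 0, 0, 0.07], [25, -2, -245, 0, 0, 0.07], [25, -2, -260, 0, 0, 0.07], [25, -2, -268, 0, 0, 0.07], [25, -2, -268, 0, 0, 0.07], [25, -2, -268, 0, 0, 0.07]], jaw=44)

```text
clock: 8.88
eef_pos: [0.5668, 0.0725, 0.1787]
orientation: [-0.06, 0.998, 0.0, 0.001]
contact_force: [0.0, -0.3, 0.2]
width: 0.502
grasp_force: 0.0
```

move_arm(targets=[[0, 0, -1, 0, 0, 0], [0, 0, -1, 0, 0, 0], [0, 0, -1, 0, 0, 0], [0, 0, -1, 0, 0, 0], [0, 0, -1, 0, 0, 0]], jaw=5)

```text
clock: 9.5
eef_pos: [0.5665, 0.0724, 0.177]
orientation: [-0.06, 0.998, 0.0, 0.0]
contact_force: [-0.3, -0.3, 5.8]
width: 0.283
grasp_force: 30.0
```

move_arm(targets=[[0, 0, 10, 0, 0, 0], [0, 0, 30, 0, 0, 0], [0, 0, 60, 0, 0, 0], [0, 0, 100, 0, 0, 0], [0, 0, 120, 0, 0, 0], [0, 0, 120, 0, 0, 0]])

```text
clock: 10.25
eef_pos: [0.567, 0.0724, 0.2992]
orientation: [-0.06, 0.998, 0.0, 0.002]
contact_force: [0.3, -0.1, -0.9]
width: 0.281
grasp_force: 30.0
```

```bash
python3 - <<'E'
from h import *
s=snap("wrist");save(s,"w4.png");a=s["color"]
t=snap("side");save(t,"s4.png")
cv2.imwrite("pics/c4.png",cv2.cvtColor(np.hstack([cv2.resize(a,(400,300)),cv2.resize(t["color"][100:250,150:350],(400,300))]),cv2.COLOR_RGB2BGR))
E
```

```text
(no output)
```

View pics/c4.png

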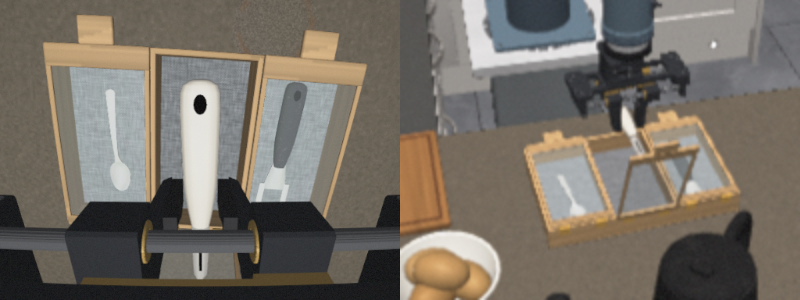

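Left: the peeler is held between the pads with the handle end at about (200,85). Right: the middle lid is leaning open and the spoon and opener are undisturbed. I carry the peeler to the board.

move_arm(targets=[[-12, -50, 0, 0, 0, -0.01], [-24, -100, 0, 0, 0, -0.02], [-36, -150, 0, 0, 0, -0.03], [-48, -200, 0, 0, 0, -0.04], [-60, -250, 0, 0, 0, -0.05], [-72, -300, 0, 0, 0, -0.06], [-83, -350, 0, 0, 0, -0.075], [-94, -400, 0, 0, 0, -0.075], [-94, -401, -30, 0, 0, -0.075], [-94, -401, -60, 0, 0, -0.075], [-94, -401, -80, 0, 0, -0.075], [-94, -401, -80, 0, 0, -0.075]])

```text
clock: 11.85
eef_pos: [0.4717, -0.328, 0.2149]
orientation: [-0.023, 1.0, 0.001, -0.002]
contact_force: [-0.0, 0.3, -0.6]
width: 0.278
grasp_force: 30.0
```

```bash
python3 - <<'E'
from h import *
s=snap("wrist");save(s,"w5.png");t=snap("side")
st=robot.state();print(st["eef_pos"],st["contact_force"])
cv2.imwrite("pics/c5.png",cv2.cvtColor(np.hstack([cv2.resize(s["color"],(400,300)),cv2.resize(t["color"][120:270,60:260],(400,300))]),cv2.COLOR_RGB2BGR))
for p in[(.481,-.329,.016)]: print(proj(s,p),proj(t,p))
E
```

```text
[ 0.47259093 -0.32869883  0.21701997] [ 0.39354051 -0.21604586 -0.72218935]
(np.float64(252.45139626177578), np.float64(229.3352479908824)) (np.float64(144.26580100237527), np.float64(190.37103665047962))
```

View pics/c5.png

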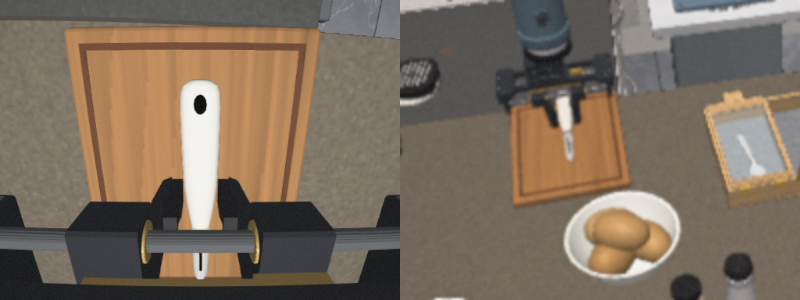

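The peeler is over the middle of the board, at about (197,150) in the wrist picture between board edges 80 and 310. I lower it slowly.

move_arm(targets=[[0, 0, -12, 0, 0, 0], [0, 0, -20, 0, 0, 0], [0, 0, -24, 0, 0, 0], [0, 0, -26, 0, 0, 0], [0, 0, -27, 0, 0, 0], [0, 0, -27, 0, 0, 0]])

```text
clock: 12.7
eef_pos: [0.4724, -0.3286, 0.1898]
orientation: [-0.023, 1.0, -0.0, 0.0]
contact_force: [0.4, -0.2, -0.7]
width: 0.284
grasp_force: 30.0
```

move_arm(targets=[[0, 0, -1, 0, 0, 0], [0, 0, -2, 0, 0, 0], [0, 0, -2, 0, 0, 0]])

```text
clock: 13.08
eef_pos: [0.4723, -0.3286, 0.1877]
orientation: [-0.023, 1.0, 0.0, -0.0]
contact_force: [-0.3, -0.5, -0.6]
width: 0.279
grasp_force: 30.0
```

move_arm(targets=[[0, 0, -1, 0, 0, 0], [0, 0, -1, 0, 0, 0], [0, 0, -1, 0, 0, 0]])

```text
clock: 13.45
eef_pos: [0.4724, -0.3287, 0.187]
orientation: [-0.023, 1.0, 0.0, 0.0]
contact_force: [-1.2, 0.3, 4.8]
width: 0.28
grasp_force: 30.0
```

move_arm(targets=[[0, 0, -1, 0, 0, 0], [0, 0, -1, 0, 0, 0], [0, 0, -1, 0, 0, 0]])

```text
clock: 13.82
eef_pos: [0.4724, -0.3287, 0.187]
orientation: [-0.023, 1.0, 0.0, 0.0]
contact_force: [-5.1, 3.5, 16.9]
width: 0.282
grasp_force: 30.0
```

Contact with the board. I release it, opening modestly, and rise.

move_arm(targets=[[0, 0, 1, 0, 0, 0], [0, 0, 1, 0, 0, 0], [0, 0, 1, 0, 0, 0], [0, 0, 1, 0, 0, 0], [0, 0, 1, 0, 0, 0], [0, 0, 1, 0, 0, 0]], jaw=60)

```text
clock: 14.58
eef_pos: [0.4724, -0.3286, 0.1867]
orientation: [-0.023, 1.0, 0.0, -0.0]
contact_force: [-0.8, -0.2, 0.2]
width: 0.684
grasp_force: 0.0
```

move_arm(targets=[[0, 0, 15, 0, 0, 0], [0, 0, 50, 0, 0, 0], [0, 0, 100, 0, 0, 0], [0, 0, 150, 0, 0, 0], [-20, 60, 180, 0, 0, 0], [-40, 120, 180, 0, 0, 0], [-40, 180, 180, 0, 0, 0], [-40, 240, 180, 0, 0, 0], [-40, 240, 180, 0, 0, 0], [-40, 240, 180, 0, 0, 0]])

```text
clock: 15.82
eef_pos: [0.4324, -0.089, 0.3674]
orientation: [-0.023, 1.0, -0.0, 0.001]
contact_force: [0.2, -0.5, 0.8]
width: 0.678
grasp_force: 0.0
```

```bash
python3 - <<'E'
from h import *
s=snap("top");t=snap("side")
print(robot.state()["clock"],robot.state()["contact_force"])
a=s["color"][160:290,195:435];b=t["color"][130:250,90:330]
cv2.imwrite("pics/c6.png",cv2.cvtColor(np.vstack([cv2.resize(a,(540,292)),cv2.resize(b,(540,270))]),cv2.COLOR_RGB2BGR))
E
```

```text
15.925 [ 0.16160615 -0.24905425 -0.08175364]
```

View pics/c6.png

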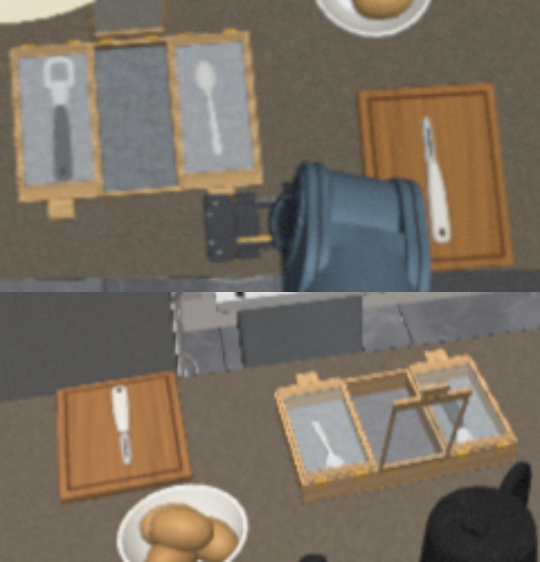

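The peeler lies on the middle of the board, at about (437,180) in the top crop with the board centred at about (436,177). The middle lid is leaning open, the other two are shut and the arm is clear.

```bash
python3 -c "
from station import robot
print(robot.finish_job())"
```

```text
the job is handed in; nothing more can be done
None
```

The job is handed in at about 16 s of the 58 s allowed: the middle lid stands open on its stop, the peeler lies flat on the middle of the chopping board, and the other lids and utensils look untouched; no verdict came back.

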